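Slide the top-heavy bolt crate into its dock and shut the keeper

TASK

Push the upright bolt crate along the bench into its dock until it stands squarely home against the stop bar, then swing the keeper arm fully shut behind it. The crate is heavy and tips easily, so push low on its foot and let it slide: never tip it, lift it or carry it by its handle, and leave the washers and the hammer head where they are.

Things in the scene. Friction and masses are not known exactly. Their poses are not given: they have to be found in the camera images.
- crate: Upright grey steel bolt crate, 0.6 to 0.96 kg, with a handle on top (10 mm bar along y, top 173 mm up). Box 80 mm along x, 120 along y, 135 high. Origin: centre of the box's underside, on the bench; z up; x is the way it is to be pushed. Bench friction about 0.5 to 0.7: pushed more than about 50 mm up it may tip. Starts 140 to 200 mm short of home, within 15 mm sideways and 0.18 rad of the dock's line.
- crate_foot (a point): Middle of the upright push face of the crate's foot, 16 mm above the bench, at crate x = -85 mm. The foot is a dark steel block across the full width (y -60 to 60 mm), its top 32 mm above the bench, that sticks out 45 mm behind the box. Axes as the crate's.
- dock: Fixed dark steel dock on the bench, open towards -x. Origin on the bench just where the crate's origin is when home; x is the push direction, towards the stop bar; z up. Two side guides 20 mm high, inner faces at y = -68 and 68 mm (8 mm play each side of the crate), run from the stop back to x = -44 mm, then flare out to y = -95 and 95 mm at x = -78 mm.
- stop_bar (a point): Middle of the dock's stop face, at dock x = 40 mm, 18 mm above the bench; the bar is 170 mm long and 36 mm high. Axes as the dock's.
- keeper (a joint): Flat bright aluminium arm, 77 mm long from its pivot, 12 mm thick, 9 to 25 mm above the bench; stays where left (friction 0.06 N m). At 0 (wide open) it points along dock direction (-0.765, -0.644). Grows as it shuts, clockwise from above: at q it points at angle 3.84 - q from dock x. Shut at its limit 2.27: along dock +y, 4 mm behind the push face of a crate that is home. Starts at 0 to 0.3.
- keeper_pivot (a point): The keeper's upright pivot, fixed on the dock at dock x = -95, y = -95 mm, a post of 11 mm radius, 34 mm high; this point is 17 mm above the bench. Axes as the dock's.
- keeper_peg (a point): Centre of the upright round peg, 12 mm across, on the keeper arm 66 mm from its pivot; this point is 38 mm above the bench, the peg's top 51 mm up.
- washer_a_mid (a point): Bystander: centre of a loose hardened steel washer, 48 mm across, 6 mm thick, lying on the bench.
- washer_b_mid (a point): Bystander: centre of a second such washer.
- hammer_mid (a point): Bystander: centre of a loose black rubber hammer head with a steel band and eye, a 48 mm thick cylinder 80 mm long along its x, lying on the bench.
There are look-alikes about, which are no part of the job. There is more than one size of the crate; the job needs the largest.

How it is judged (in metres and radians):
On the way, in this order (a step that is already met when the one before it is completed fails the run):
1. The crate has been pushed home against the stop while the keeper is still open (x of crate in the frame of dock between -0.008 and 0.004 m and y of crate in the frame of dock between -0.015 and 0.015 m and angle between the x axis of crate and the x axis of dock, either way round below 0.08 rad and angle between crate's own z axis and vertical below 0.06 rad and value of joint keeper below 1.3 rad), for 0.2 s.
2. The keeper has been swung shut behind the crate (x of crate in the frame of dock between -0.008 and 0.004 m and y of crate in the frame of dock between -0.015 and 0.015 m and angle between the x axis of crate and the x axis of dock, either way round below 0.08 rad and angle between crate's own z axis and vertical below 0.06 rad and value of joint keeper above 2.15 rad), for 0.2 s.
At the end, for the whole second after the job is handed in: The crate stands upright (within 0.06 rad) and at rest in the dock, its origin between 8 mm short of and 4 mm past home along the dock's x, within 15 mm sideways and 0.08 rad of square; the keeper is beyond 2.15 rad (limit 2.27); washers and hammer head within 20 mm of where they were (all of step 2 and linear speed of crate below 0.01 m/s and distance of each of washer_a_mid, washer_b_mid, hammer_mid from where it was at the start of the episode below 0.02 m); the robot touches nothing.
It fails at once if the crate tips by more than 0.17 rad (angle between crate's own z axis and vertical above 0.17 rad).
It fails at once if the crate is lifted more than 12 mm off the bench (height (world z) of crate above 0.012 m).
It fails at once if a washer or the hammer head is moved by more than 20 mm (distance of washer_a_mid from where it was at the start of the episode above 0.02 m).
It fails at once if a washer or the hammer head is moved by more than 20 mm (distance of washer_b_mid from where it was at the start of the episode above 0.02 m).
It fails at once if a washer or the hammer head is moved by more than 20 mm (distance of hammer_mid from where it was at the start of the episode above 0.02 m).
It also fails if it takes over 61 s, if anything falls off the work surface, if the arm or the gripper's body presses on something with over 40 N, if the wrist force passes 120 N, or if a joint passes its speed limit or range.

ROBOT

A 6-joint arm with a two-finger parallel gripper is mounted at the origin on the work surface. World frame = base frame: x ahead of the robot, y to its left, z up, the work surface at z = 0. Lengths are in m, angles in degrees, forces in N, time in s.
With the tool pointing down it reaches from about 0.375 to 0.9 m from the base axis. Payload 3.1 kg.
Tool frame: the origin (TCP) lies on the centre line of the jaws, within the pads' length; the fingertips stand finger_overhang ahead of it and the grasp point (between the pads) lies 5 mm behind it (finger_overhang is the distance from the TCP to the fingertips, in m); z points along the fingers, y is the line along which they close (so a half turn about z gives the same grasp; the last joint's range is limited). The gripper opens to 87 mm and grips with 3 to 60 N. Pads are 19 mm wide; open, the fingers measure 117 mm over their backs; the gripper's body (75 mm by 190 mm) begins 51 mm behind the grasp point.
Start: joints at [64.143, 30.224, 82.088, -0, 67.689, -10.227], TCP at [0.168, 0.602, 0.208] pointing down, gripper open.
Joint ranges: [-176.69, 176.69], [-43.24, 126.21], [12.49, 139.97], [-82, 262], [0, 151.66], [-163.58, 163.58]. Speed limits (degrees/s): [159.86, 159.86, 180, 180, 180, 180].

INTERFACE

Orientations are given as a 3x3 rotation matrix whose columns are the frame's x, y, z axes.
In Python, from rig import read_state, capture, calibration, hand_in, finger_overhang gives the robot as it stands.
- The arm moves only by the tool send_rows, never from a script. Its argument "plan" is a list of rows, each a list of 5 numbers: the closure in counts, from 0 (fully open) to 255 (shut), then the shift along the tool's x, y, z in m, then the turn about the tool's z in rad. A call has 1 to 20 rows; each row shifts and turns the commanded pose from where the row before left it, along the tool's axes as they then stand; what a row does not reach is not made up. A row lasts 1/12 s, in which the tool goes at most 41.7 mm and 7.16 degrees, less where a joint would pass 70% of its speed; a pose out of reach is approached as far as the arm can. A call is refused whole if a number of a shift passes 0.0417 or a number of a turn 0.125, either way. A call with a gripper value outside its range is refused whole. The fingers move at their own pace and stop on an object; the grip force is fixed at half the most. Time passes only in rows, so rows that do not move let the fingers close. It gives the time, the measured TCP pose, the force, the opening and the grip force at its end, in the units of the state.
- read_state(): the state, without advancing time (a new reading comes with each control period).
- capture(name): name is "scene" or "top"; returns (picture, depth): 420x560x3 uint8, blue, green, red; 420x560 float32, m along the optical axis (not along the pixel's ray), 0 where there is no reading.
- calibration(name): a dict with "fx", "fy", "cx", "cy" (pixels), "xyz" and "rotation" of the camera in the world. Camera axes: x right, y down, z forward; pixel columns grow to the right and rows downward; lengths in m; the calibration is good to about 2 mm. A picture is of the moment at which its call begins. calibration takes no time and is no camera call.
- hand_in(): hands the job in; it is judged then, once.
The state is a dict: "time_s": time; "joint_positions": joint angles; "qvel": joint speeds; "tau": joint torques, N m; "position": TCP position; "tcp_rot": TCP orientation; "force": force on the tool from outside, world axes, zero at the start; "moment": the same for the moment, N m; "opening": opening from 0.0 (shut) to 1.0 (fully open); "grasp_force": force on a finger pad.
Only numpy, scipy, OpenCV 4.12 (cv2) and the standard library are available. Lean on these libraries where they do the work, as an engineer would, in place of code of your own. Each camera call takes 0.05 s, during which the arm holds its last target. There are 200 camera calls.

## Working session

There is one attempt and no reset: what is moved stays moved. The work goes in short steps, Python scripts to look and compute and a tool call to move; the robot and the scene stay as the last step left them, time stands still between calls to the robot, and variables do not carry over. Pictures are saved under pics/ and viewed, at most 10 in all, crops included, and the job is handed in when it is done.

Besides the shell and the picture viewer there is one more tool, called as name(argument=value, ...), one argument or row to a line, values as JSON. send_rows: Moves the arm, as the interface text tells. Its arguments: {"type":"object","properties":{"plan":{"type":"array","items":{"type":"array","items":{"type":"number"}}}},"required":["plan"]}

```bash
ls; mkdir -p pics; cat > h.py <<'E'
import numpy as np, cv2
from rig import read_state, capture, calibration, hand_in, finger_overhang
def cloud(name):
    im,d=capture(name); c=calibration(name)
    v,u=np.mgrid[:420,:560]
    P=np.stack([(u-c["cx"])/c["fx"]*d,(v-c["cy"])/c["fy"]*d,d],-1)
    W=P@np.array(c["rotation"]).T+np.array(c["xyz"]); W[d==0]=np.nan
    return im,W
E
python3 - <<'E'
from h import *
for n in("top","scene"):
    im,W=cloud(n); cv2.imwrite(f"pics/{n}1.png",im); np.save(n+"1.npy",W); c=calibration(n); print(n,c["xyz"],c["fx"])
print(finger_overhang if not callable(finger_overhang) else finger_overhang()); s=read_state(); print(s)
E
```

```text
pics
top [0.29126912 0.01026798 1.16476764] 472.6415966278524
scene [ 0.92923866 -0.5819142   0.62720768] 420.33936997200067
0.014
{'time_s': 0.1, 'joint_positions': array([ 6.41429073e+01,  3.02733462e+01,  8.21497345e+01, -2.51212268e-03,
        6.76901067e+01, -1.02249331e+01]), 'qvel': array([ 0.00427699,  0.03700701, -0.0630649 ,  0.05578721,  0.04888124,
       -0.07602098]), 'tau': array([-2.27855708e-04, -4.40985131e+01, -1.77151465e+01,  6.34789257e-02,
        5.34265896e-02, -2.62996093e-05]), 'position': array([0.16806253, 0.60125449, 0.20746884]), 'tcp_rot': array([[-9.63015840e-01,  2.69443521e-01, -8.25065128e-04],
       [ 2.69444605e-01,  9.63014217e-01, -1.79540452e-03],
       [ 3.10789332e-04, -1.95131234e-03, -9.99998048e-01]]), 'force': array([-0.16230646, -0.44935835,  0.62146298]), 'moment': array([-0.04972681,  0.00891804, -0.04553504]), 'grasp_force': 0.0, 'opening': 0.9978199631889633}
```

View pics/top1.png

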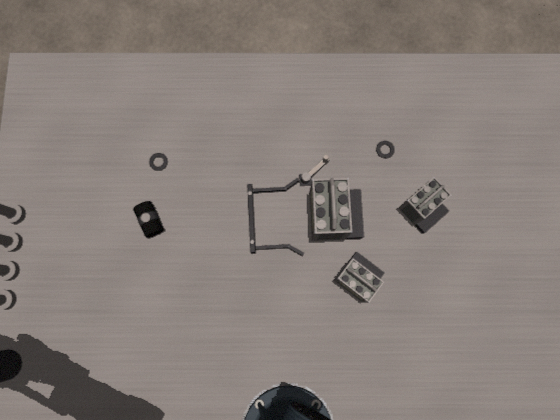

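View pics/scene1.png

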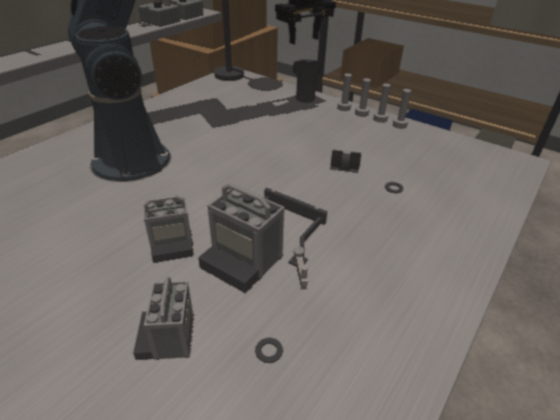

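The top view shows three crate candidates: (333,208), (360,278) and (425,200). The one at (333,208) is clearly the largest and is lined up with the dock, whose stop bar is at (252,218). The keeper pivot is at (304,179) and its peg at (326,158). The washers are at (158,161) and (385,149), and the hammer head is at (148,218). I'll confirm the crate in a crop and measure.

```bash
python3 - <<'E'
from h import *
im=cv2.imread("pics/top1.png"); W=np.load("top1.npy")
cv2.imwrite("pics/crop.png",cv2.resize(im[130:310,230:460],None,fx=3.2,fy=3.2,interpolation=cv2.INTER_CUBIC))
def blob(n,m):
    k,l,st,_=cv2.connectedComponentsWithStats(m.astype(np.uint8))
    for i in range(1,k):
        if st[i,4]<12: continue
        p=W[l==i]; r=cv2.minAreaRect(p[:,:2].astype(np.float32)*1000)
        print(n,st[i],"ctr",np.round(r[0],1),"size",np.round(r[1],1),"ang",round(r[2],2),"z",np.round(np.percentile(p[:,2],[5,50,95]),3))
Z=W[...,2]; R=np.zeros(Z.shape,bool); R[130:310,230:460]=1
print("bench",np.nanmedian(Z[100:140,100:500]))
blob("top",R&(Z>.12)&(Z<.15)); blob("mid",R&(Z>.08)&(Z<.12)); blob("foot",R&(Z>.024)&(Z<.037)); blob("low",R&(Z>.01)&(Z<.06)); blob("peg",R&(Z>.043)&(Z<.056))
for n,b in(("wa",(140,180,140,180)),("wb",(135,165,365,405)),("ham",(190,245,125,172))):
    M=np.zeros(Z.shape,bool);M[b[0]:b[1],b[2]:b[3]]=1; blob(n,M&(Z>.003))
for u,v in((252,187),(252,250),(252,218),(304,179),(326,158),(302,254),(290,246)): print(u,v,np.round(W[v,u],3))
E
```

```text
bench -0.0006847166268584282
top [ 312  178   41   57 1824] ctr [504.5 -98.6] size [124.8  82.9] ang 2.24 z [0.124 0.132 0.137]
top [427 192  12   9  25] ctr [ 529.9 -327.1] size [ 6.3 32.2] ang 40.45 z [0.12  0.121 0.123]
top [363 281  10   6  18] ctr [ 333.1 -174.4] size [22.2  5. ] ang 56.22 z [0.12  0.121 0.123]
mid [406 177  45  43 911] ctr [ 531.8 -329.3] size [57.6 88.7] ang 40.79 z [0.086 0.092 0.116]
mid [311 184  41  53 144] ctr [484.  -70.9] size [147.3  68.3] ang 36.17 z [0.082 0.097 0.116]
mid [338 259  46  44 994] ctr [ 341.9 -164.4] size [87.2 58.4] ang 52.26 z [0.086 0.092 0.117]
foot [302 158  27  24 121] ctr [617.1 -70.8] size [21.1 84.2] ang 39.28 z [0.024 0.031 0.036]
foot [248 184   5   9  27] ctr [569.4  91.6] size [20.4  9.8] ang 1.12 z [0.03  0.034 0.036]
foot [348 189  16  49 561] ctr [ 507.2 -168.7] size [ 35.9 122. ] ang 86.35 z [0.028 0.032 0.035]
foot [248 193   7  48 179] ctr [497.5  88.2] size [116.6  12. ] ang 3.45 z [0.03  0.035 0.037]
foot [401 206  17  18  43] ctr [ 503.6 -297.8] size [56.1  4.4] ang 41.14 z [0.025 0.031 0.036]
foot [250 242   6  11
[... 795 characters left out ...]
53 z [0.044 0.05  0.053]
peg [403 204  17  18  46] ctr [ 504.5 -297.2] size [55.1  2.8] ang 40.73 z [0.044 0.051 0.055]
peg [326 237  17   1  17] ctr [ 444.8 -110.9] size [ 0.9 38.7] ang 1.44 z [0.046 0.049 0.054]
wa [149 152  19  19 167] ctr [644.6 328.6] size [46.4 45.8] ang 80.67 z [0.003 0.005 0.008]
wb [376 141  19  18 156] ctr [ 678.3 -252.2] size [45.3 45.6] ang 81.98 z [0.003 0.006 0.009]
ham [133 200  31  38 712] ctr [495.7 346.5] size [95.1 57.2] ang 26.88 z [0.022 0.043 0.05 ]
252 187 [0.571 0.087 0.033]
252 250 [0.415 0.084 0.036]
252 218 [0.493 0.086 0.034]
304 179 [ 0.592 -0.042  0.033]
326 158 [ 0.638 -0.095  0.057]
302 254 [ 0.408 -0.036  0.018]
290 246 [ 0.427 -0.007  0.018]
```

View pics/crop.png

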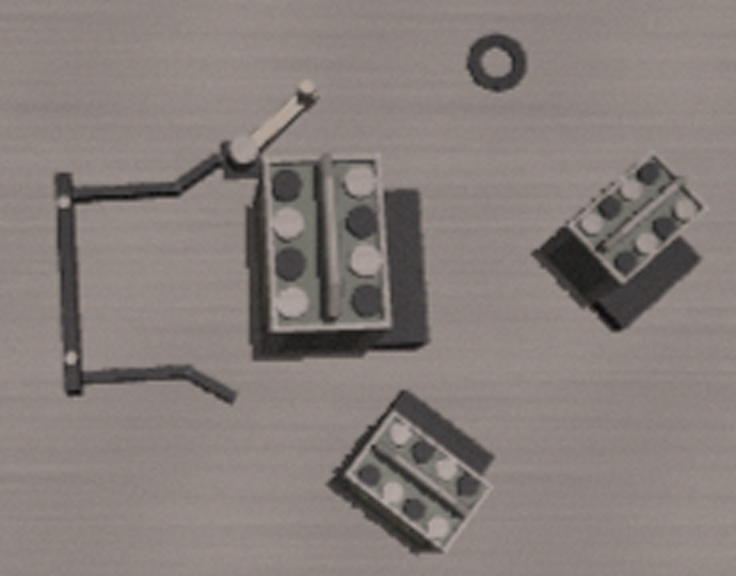

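The crop confirms it: the big crate (80x120 top, foot on the right) is the one, and the other two are about 58x88. Next I'll refine the dock, crate and keeper frames.

```bash
cat >> h.py <<'E'
def model_dock(p):  # p: x,y,theta(dock x axis heading)
    c,s=np.cos(p[2]),np.sin(p[2]); return np.array([[c,-s],[s,c]])
def todock(p,w): return (np.asarray(w)[...,:2]-p[:2])@model_dock(p)
E
python3 - <<'E'
from h import *
from scipy.optimize import least_squares
W=np.load("top1.npy"); Z=W[...,2]; v,u=np.mgrid[:420,:560]
bar=W[(Z>.03)&(Z<.038)&(u>246)&(u<258)&(v>180)&(v<256)]
post=W[(Z>.028)&(Z<.038)&(u>296)&(u<312)&(v>170)&(v<186)]
peg=W[(Z>.044)&(Z<.056)&(u>320)&(u<332)&(v>150)&(v<163)]
g1=W[(Z>.014)&(Z<.024)&(u>260)&(u<283)&(v>180)&(v<195)]; g2=W[(Z>.014)&(Z<.024)&(u>260)&(u<283)&(v>240)&(v<252)]
pc=post.mean(0); print("post",len(post),np.round(pc,4),"peg",np.round(peg.mean(0),4),len(g1),len(g2))
# bar thickness unknown (t), guide half-thickness unknown
def f(q):
    b=todock(q,bar);a=todock(q,g1);c=todock(q,g2);d=todock(q,pc)
    return np.r_[(b[:,0]-.040-q[3])/len(b)**.5,(a[:,1]+.068+q[4])/len(a)**.5,(c[:,1]-.068-q[4])/len(c)**.5,d+.095]
r=least_squares(f,[.498,.042,1.6284,.006,.005]);q=r.x;print("dock",np.round(q,4),"rms",np.round(f(q)[-2:],4), "tilt deg",np.degrees(q[2])-90)
np.save("dock.npy",q[:3])
for n,m in(("bar",bar),("g1",g1),("g2",g2)): print(n,np.round(np.percentile(todock(q,m),[2,50,98],axis=0).tolist(),4).tolist())
d=todock(q,peg.mean(0))-todock(q,pc);print("keeper q",3.84-(np.arctan2(d[1],d[0])%(2*np.pi)),np.hypot(*d))
foot=W[(Z>.024)&(Z<.04)&(u>346)&(u<366)&(v>185)&(v<242)]; top=W[(Z>.128)&(Z<.14)&(u>305)&(u<360)&(v>170)&(v<245)]; hd=W[(Z>.16)&(Z<.18)&(u>305)&(u<360)&(v>170)&(v<245)]
for n,m in(("foot",foot),("top",top),("handle",hd)):
    D=todock(q,m); R=cv2.minAreaRect(D.astype(np.float32)*1000); vx=cv2.fitLine(D.astype(np.float32),cv2.DIST_L2,0,.01,.01).ravel()
    print(n,np.round(D.min(0),4),np.round(D.max(0),4),"rect",np.round(R[0],1),np.round(R[1],1),R[2],"line deg",np.degrees(np.arctan(vx[1]/vx[0])),"c",vx[2:])
E
```

```text
post 64 [ 0.5974 -0.0466  0.0336] peg [ 0.6431 -0.0956  0.0501] 81 73
dock [0.4973 0.043  1.6259 0.0051 0.0038] rms [-0. -0.] tilt deg 3.158244316256301
bar [[0.0392, -0.0813], [0.0454, 0.0015], [0.051, 0.0821]]
g1 [[-0.0341, -0.0762], [-0.0067, -0.0716], [0.0182, -0.0675]]
g2 [[-0.0263, 0.0676], [-0.0018, 0.0719], [0.0249, 0.0757]]
keeper q 0.0021938823102773952 0.06696473328827644
foot [-0.2283 -0.0584] [-0.1869  0.0624] rect [-211.9    1.8] [122.   35.9] 83.18749237060547 line deg 87.57971 c [-0.2119234   0.00471705]
top [-0.184  -0.0624] [-0.0998  0.0631] rect [-141.8    0.6] [124.8  82.9] 89.08488464355469 line deg 88.18187 c [-0.14185014  0.00175014]
handle [-0.1473 -0.0523] [-0.1353  0.0521] rect [-1.415e+02 -1.000e-01] [104.5  10.1] 88.57591247558594 line deg 88.7313 c [-0.14115582  0.00276109]
```

send_rows(
  plan=[
    [0,0,0,0,0.1243],
    [0,0,0,0,0.1243],
    [0,0,0,0,0.1243],
    [0,0,0,0,0.1243],
    [0,0,0,0,0.1243],
    [0,0,0,0,0.1243],
    [0,0,0,0,0.1243],
    [0,0,0,0,0.1243],
    [0,0,0,0,0.1243],
    [0,0,0,0,0.1243],
    [0,-0.0218,0.03,0,0],
    [0,-0.0218,0.03,0,0],
    [0,-0.0218,0.03,0,0],
    [0,-0.0218,0.03,0,0],
    [0,-0.0218,0.03,0,0],
    [0,-0.0218,0.03,0,0],
    [0,-0.0218,0.03,0,0],
    [0,-0.0218,0.03,0,0],
    [0,-0.0218,0.03,0,0],
    [0,-0.0218,0.03,0,0],
  ],
)

```text
time_s: 1.77
position: [0.4809, 0.3993, 0.2079]
tcp_rot: [[-0.055, 0.998, -0.001], [0.998, 0.055, -0.0], [-0.0, -0.001, -1.0]]
force: [0.1, 0.1, -0.3]
opening: 1.0
grasp_force: 0.0
```

```bash
cat >> h.py <<'E'
def where(tx=None,ty=None):
    s=read_state(); p=np.load("dock.npy"); R=s["tcp_rot"]; d=todock(p,s["position"]); h=np.degrees(np.arctan2(R[1,0],R[0,0])-p[2])
    print("t",round(s["time_s"],2),"dock xy",np.round(d,4),"z",round(s["position"][2],4),"toolx-dockx deg",round(h,2),"F dock",np.round(s["force"][:2]@model_dock(p),1),round(s["force"][2],1),"j",np.round(s["joint_positions"],0),"open",round(s["opening"],2),"gf",s["grasp_force"])
    if tx is not None:
        w=np.array([tx,ty])-d; a=np.radians(h); print("tool shift",np.round([w@[np.cos(a),np.sin(a)],w@[np.sin(a),-np.cos(a)]],4))
E
python3 -c "
from h import *; where(-.255,0)"
```

```text
t 1.77 dock xy [ 0.3567 -0.0032] z 0.2079 toolx-dockx deg -0.01 F dock [ 0.  -0.1] -0.3 j [29. 30. 82.  0. 68. 26.] open 1.0 gf 0.0
tool shift [-0.6117 -0.0031]
```

send_rows(
  plan=[
    [0,0,0,-0.03,0],
    [0,-0.036,0,-0.01,0],
    [0,-0.036,0,0,0],
    [0,-0.036,0,0,0],
    [0,-0.036,0,0,0],
    [0,-0.036,0,0,0],
    [0,-0.036,0,0,0],
    [0,-0.036,0,0,0],
    [0,-0.036,0,0,0],
    [0,-0.036,-0.001,0,0],
    [0,-0.036,-0.001,0,0],
    [0,-0.036,-0.001,0,0],
    [0,-0.036,0,0,0],
    [0,-0.036,0,0,0],
    [0,-0.036,0,0,0],
    [0,-0.036,0,0,0],
    [0,-0.036,0,0,0],
    [0,-0.036,0,0,0],
    [0,0,0,0,0],
  ],
)

```text
time_s: 3.35
position: [0.5115, -0.2176, 0.2482]
tcp_rot: [[-0.05, 0.999, 0.002], [0.999, 0.05, -0.005], [-0.005, 0.002, -1.0]]
force: [0.5, 0.5, 0.2]
opening: 1.0
grasp_force: 0.0
```

```bash
python3 -c "
from h import *; where(-.255,0)"
```

```text
t 3.35 dock xy [-2.61e-01  2.00e-04] z 0.2482 toolx-dockx deg -0.32 F dock [ 0.4 -0.6] 0.2 j [-34.  22.  90.  -0.  68. -37.] open 1.0 gf 0.0
tool shift [0.006  0.0002]
```

send_rows(
  plan=[
    [0,0,0,0.03,0],
    [0,0,0,0.03,0],
    [0,0,0,0.03,0],
    [0,0,0,0.03,0],
    [0,0,0,0.03,0],
    [0,0,0,0.03,0],
    [0,0,0,0.02,0],
    [0,0,0,0.015,0],
    [0,0,0,0.008,0],
    [0,0,0,0.003,0],
    [0,0,0,0,0],
  ],
)

```text
time_s: 4.27
position: [0.5103, -0.2102, 0.0219]
tcp_rot: [[-0.055, 0.998, -0.001], [0.998, 0.055, 0.001], [0.001, -0.001, -1.0]]
force: [0.4, 0.2, -0.4]
opening: 0.997
grasp_force: 0.0
```

```bash
python3 -c "
from h import *; where(-.237,0)"
```

```text
t 4.27 dock xy [-0.2535  0.0009] z 0.0219 toolx-dockx deg 0.0 F dock [ 0.2 -0.4] -0.4 j [-34.  41. 100.   0.  39. -37.] open 1.0 gf 0.0
tool shift [0.0165 0.0009]
```

send_rows(
  plan=[
    [0,0.003,0,0,0],
    [0,0.004,0,0,0],
    [0,0.003,0,0,0],
    [0,0.002,0,0,0],
    [0,0.002,0,0,0],
    [0,0.002,0,0,0],
    [0,0.003,0,0,0],
    [0,0.004,0,0,0],
    [0,0.005,0,0,0],
    [0,0.005,0,0,0],
    [0,0.005,0,0,0],
    [0,0.005,0,0,0],
    [0,0.005,0,0,0],
    [0,0.005,0,0,0],
    [0,0.005,0,0,0],
    [0,0.005,0,0,0],
    [0,0.005,0,0,0],
    [0,0.004,0,0,0],
    [0,0.003,0,0,0],
    [0,0,0,0,0],
  ],
)

```text
time_s: 5.93
position: [0.5072, -0.1356, 0.0227]
tcp_rot: [[-0.055, 0.998, 0.002], [0.998, 0.055, -0.001], [-0.001, 0.002, -1.0]]
force: [1.6, -4.0, 1.2]
opening: 0.999
grasp_force: 1.9
```

```bash
cat >> h.py <<'E'
def crate(save=None):
    im,W=cloud("top"); Z=W[...,2]; p=np.load("dock.npy"); D=todock(p,np.nan_to_num(W)); 
    m=(Z>.16)&(Z<.18)&(abs(D[...,1])<.07)&(D[...,0]>-.2)&(D[...,0]<.05)
    H=D[m]; a=H[:,1]; k=np.polyfit(a,H[:,0],1); print("handle n",len(H),"crate x",round(np.polyval(k,np.mean([a.min(),a.max()])),4),"y",round((a.min()+a.max())/2,4),"yaw deg",round(-np.degrees(np.arctan(k[0])),2),"z",np.median(Z[m]))
    if save: cv2.imwrite(save,im)
E
python3 -c "
from h import *; where(-.0945,0); crate()"
```

```text
t 5.93 dock xy [-0.1788 -0.    ] z 0.0227 toolx-dockx deg -0.01 F dock [-4.1 -1.4] 1.2 j [-27.  40. 104.   0.  36. -30.] open 1.0 gf 1.9126694142323686
tool shift [ 0.0843 -0.0001]Traceback (most recent call last):
  File "<string>", line 2, in <module>
    from h import *; where(-.0945,0); crate()
                                      ~~~~~^^
  File "h.py", line 20, in crate
    H=D[m]; a=H[:,1]; k=np.polyfit(a,H[:,0],1); print("handle n",len(H),"crate x",round(np.polyval(k,np.mean([a.min(),a.max()])),4),"y",round((a.min()+a.max())/2,4),"yaw deg",round(-np.degrees(np.arctan(k[0])),2),"z",np.median(Z[m]))
                        ~~~~~~~~~~^^^^^^^^^^^^
    raise TypeError("expected non-empty vector for x")
TypeError: expected non-empty vector for x
```

```bash
python3 -c "
from h import *
a=capture('top')[0];b=capture('scene')[0]
cv2.imwrite('pics/p3.png',np.hstack([a[100:400,160:560],b[100:400,80:480]]))"
```

```text
(no output)
```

View pics/p3.png

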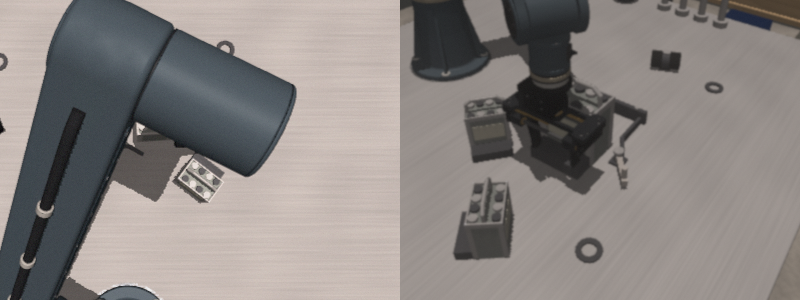

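The top camera is blocked by the arm. In the scene view the crate is upright, with the gripper pushing it at about (560,120) and the keeper still open at (622,165). I'll keep pushing.

send_rows(
  plan=[
    [0,0.002,0,0,0],
    [0,0.003,0,0,0],
    [0,0.004,0,0,0],
    [0,0.005,0,0,0],
    [0,0.005,0,0,0],
    [0,0.005,0,0,0],
    [0,0.005,0,0,0],
    [0,0.005,0,0,0],
    [0,0.005,0,0,0],
    [0,0.005,0,0,0],
    [0,0.005,0,0,0],
    [0,0.005,0,0,0],
    [0,0.005,0,0,0],
    [0,0.005,0,0,0],
    [0,0.004,0,0,0],
    [0,0.003,0,0,0],
    [0,0.003,0,0,0],
    [0,0,0,0,0],
  ],
)

```text
time_s: 7.58
position: [0.5022, -0.0615, 0.0224]
tcp_rot: [[-0.055, 0.998, -0.0], [0.998, 0.055, 0.0], [0.0, -0.0, -1.0]]
force: [1.4, -3.4, 1.4]
opening: 1.002
grasp_force: 2.0
```

```bash
python3 - <<'E'
from h import *
where(-.0945,0)
im,W=cloud("scene"); p=np.load("dock.npy"); D=todock(p,np.nan_to_num(W)); Z=W[...,2]
m=(Z>.05)&(Z<.125)&(abs(D[...,1]+.06)<.006)&(D[...,0]>-.12)&(D[...,0]<.06)
q=D[m]; print("side",len(q),np.percentile(q[:,0],[1,99]).round(4),np.median(q[:,1]).round(4),"slope deg",np.degrees(np.polyfit(q[:,0],q[:,1],1)[0]))
cv2.imwrite('pics/p4.png',cv2.resize(im[130:330,200:400],None,fx=3,fy=3))
E
```

```text
t 7.58 dock xy [-0.1046  0.0009] z 0.0224 toolx-dockx deg -0.0 F dock [-3.5 -1.2] 1.4 j [-20.  39. 107.   0.  34. -23.] open 1.0 gf 1.9674020155298422
tool shift [0.0101 0.0009]
side 280 [-0.115   0.0146] -0.0609 slope deg -2.2355862059570155
```

send_rows(
  plan=[
    [0,0.002,0,0,0],
    [0,0.002,0,0,0],
    [0,0.0015,0,0,0],
    [0,0.001,0,0,0],
    [0,0.001,0,0,0],
    [0,0.001,0,0,0],
    [0,0,0,0,0],
  ],
)

```text
time_s: 8.22
position: [0.5018, -0.0536, 0.0224]
tcp_rot: [[-0.055, 0.998, -0.0], [0.998, 0.055, -0.0], [-0.0, -0.0, -1.0]]
force: [0.5, -5.5, 2.8]
opening: 1.002
grasp_force: 2.7
```

```bash
python3 -c "
from h import *; where(-.0945,0)"
```

```text
t 8.22 dock xy [-0.0967  0.0009] z 0.0224 toolx-dockx deg 0.01 F dock [-5.5 -0.2] 2.8 j [-19.  39. 107.  -0.  34. -22.] open 1.0 gf 2.7038453743443824
tool shift [0.0022 0.0009]
```

send_rows(
  plan=[
    [0,0.001,0,0,0],
    [0,0.001,0,0,0],
    [0,0.001,0,0,0],
    [0,0,0,0,0],
  ],
)

```text
time_s: 8.55
position: [0.5016, -0.0507, 0.0224]
tcp_rot: [[-0.055, 0.998, -0.0], [0.998, 0.055, -0.0], [-0.0, -0.0, -1.0]]
force: [-0.3, -4.9, 2.8]
opening: 0.997
grasp_force: 2.8
```

```bash
python3 -c "
from h import *; where(-.0945,0)"
```

```text
t 8.55 dock xy [-0.0937  0.0008] z 0.0224 toolx-dockx deg 0.01 F dock [-4.8  0.6] 2.8 j [-18.  39. 107.  -0.  34. -22.] open 1.0 gf 2.81219716565829
tool shift [-0.0008  0.0008]
```

send_rows(
  plan=[
    [0,0.001,0,0,0],
    [0,0.001,0,0,0],
    [0,0.001,0,0,0],
    [0,0,0,0,0],
  ],
)

```text
time_s: 8.88
position: [0.5015, -0.0476, 0.0224]
tcp_rot: [[-0.055, 0.998, -0.0], [0.998, 0.055, -0.0], [-0.0, -0.0, -1.0]]
force: [0.6, -6.0, 2.7]
opening: 1.0
grasp_force: 2.8
```

```bash
python3 -c "
from h import *; where(-.0945,0)"
```

```text
t 8.88 dock xy [-0.0907  0.0008] z 0.0224 toolx-dockx deg 0.0 F dock [-6.  -0.3] 2.7 j [-18.  39. 107.  -0.  34. -21.] open 1.0 gf 2.8128308181112516
tool shift [-0.0038  0.0008]
```

send_rows(
  plan=[
    [0,0.001,0,0,0],
    [0,0.001,0,0,0],
    [0,0,0,0,0],
  ],
)

```text
time_s: 9.13
position: [0.5013, -0.0457, 0.0224]
tcp_rot: [[-0.055, 0.998, -0.0], [0.998, 0.055, -0.0], [-0.0, -0.0, -1.0]]
force: [0.3, -5.5, 2.8]
opening: 1.001
grasp_force: 2.8
```

```bash
python3 - <<'E'
from h import *
where(-.0945,0)
im,W=cloud("scene"); p=np.load("dock.npy"); D=todock(p,np.nan_to_num(W)); Z=W[...,2]
m=(Z>.129)&(Z<.14)&(abs(D[...,1])<.07)&(D[...,0]>-.08)&(D[...,0]<.08)
print("rim",np.percentile(D[m],[1,99],axis=0).round(4))
m=(Z>.16)&(Z<.18)&(abs(D[...,1])<.07)&(abs(D[...,0])<.05);print("handle",m.sum(),np.percentile(D[m],[1,99],axis=0).round(4))
cv2.imwrite('pics/p4.png',cv2.resize(im[130:330,180:400],None,fx=3,fy=3))
E
```

```text
t 9.13 dock xy [-0.0887  0.0008] z 0.0224 toolx-dockx deg -0.0 F dock [-5.5  0. ] 2.8 j [-18.  39. 107.  -0.  34. -21.] open 1.0 gf 2.827611200627871
tool shift [-0.0058  0.0008]
rim [[-0.0738 -0.063 ]
 [ 0.0314  0.0241]]
handle 133 [[-0.0147 -0.054 ]
 [-0.0056  0.0028]]
```

View pics/p4.png

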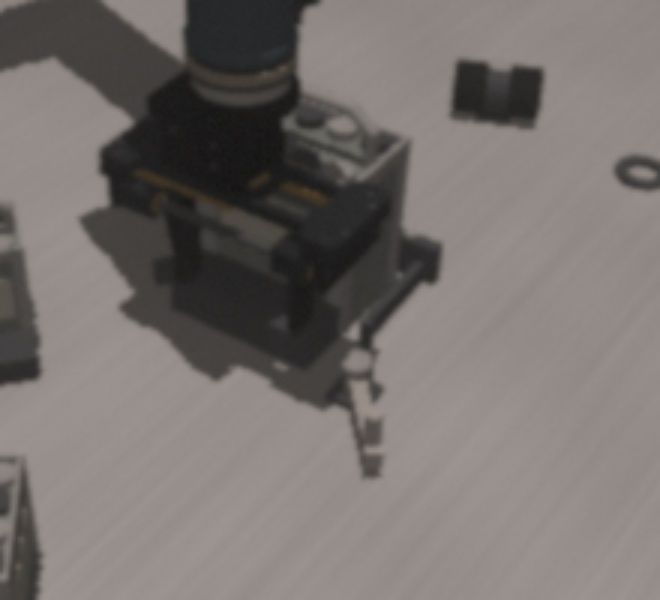

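The crate has moved to within about 10 mm of home, and the keeper is still open at (370,430). The force stays at sliding level, so I need to check exactly where the fingers touch.

```bash
python3 - <<'E'
from h import *
im,W=cloud("scene"); p=np.load("dock.npy"); D=todock(p,np.nan_to_num(W)); Z=W[...,2]
for c in (278,282,264,240,):
    print(c,[(r,*(np.round(D[r,c]*1000).astype(int).tolist()),int(Z[r,c]*1000) if Z[r,c]==Z[r,c] else None) for r in range(196,256,3)])
m=(Z>.024)&(Z<.036)&(abs(D[...,1])<.065)&(D[...,0]>-.14)&(D[...,0]<-.03); print("foot top",np.percentile(D[m],[1,50,99],axis=0).round(4).tolist())
m=(Z>.008)&(Z<.028)&(abs(D[...,1])<.04)&(D[...,0]>-.14)&(D[...,0]<-.03); print("foot face",m.sum(),np.percentile(D[m],[5,50,95],axis=0).round(4).tolist())
E
```

```text
278 [(196, -63, -25, 121), (199, -50, -17, 102), (202, -110, -56, 148), (205, -113, -58, 143), (208, -106, -53, 129), (211, -114, -59, 130), (214, -123, -64, 131), (217, -127, -67, 127), (220, -126, -67, 120), (223, -125, -66, 111), (226, -99, -50, 77), (229, -99, -50, 70), (232, -99, -51, 62), (235, -99, -50, 53), (238, -99, -51, 46), (241, -99, -51, 37), (244, -98, -50, 27), (247, -98, -51, 20), (250, -98, -51, 10), (253, -96, -50, 0)]
282 [(196, -60, -33, 123), (199, -49, -27, 105), (202, -107, -62, 148), (205, -115, -68, 149), (208, -122, -72, 148), (211, -125, -74, 144), (214, -117, -69, 129), (217, -124, -74, 129), (220, -123, -74, 121), (223, -125, -75, 116), (226, -94, -56, 77), (229, -91, -55, 66), (232, -86, -52, 53), (235, -88, -53, 47), (238, -85, -52, 36), (241, -94, -57, 36), (244, -97, -60, 32), (247, -95, -59, 21), (250, -96, -59, 14), (253, -91, -56, 0)]
264 [(196, -111, -24, 149), (199, -114, -26, 145), (202, -51, 18, 80), (205, -54, 16, 74), (208, -115, -27, 123), (211, -122, -31, 123), (214, -51, 18, 46), (217, -51, 18, 38), (220, -56, 14, 34), (223, -63, 9, 33), (226, -73, 2, 35), (229, -84, -5, 37), (232, -91, -10, 36), (235, -97, -14, 34), (238, -97, -14, 25), (241, -98, -15, 18), (244, -100, -16, 11), (247, -96, -14, -1), (250, -104, -19, -1), (253, -113, -25, 0)]
240 [(196, -94, 49, 109), (199, -119, 29, 124), (202, -119, 29, 117), (205, -95, 49, 85), (208, -96, 48, 79), (211, -97, 48, 71), (214, -98, 48, 63), (217, -97, 49, 54), (220, -99, 48, 48), (223, -99, 48, 39), (226, -97, 50, 29), (229, -98, 50, 20), (232, -97, 51, 10), (235, -94, 53, -1), (238, -104, 46, 0), (241, -111, 41, 0), (244, -120, 34, 0), (247, -127, 29, 0), (250, -134, 23, 0), (253, -140, 19, -1)]
foot top [[-0.0993, -0.0619], [-0.0798, -0.0044], [-0.0359, 0.0561]]
foot face 215 [[-0.0995, -0.0361], [-0.0978, -0.0017], [-0.0961, 0.0361]]
```

The depth shows the finger backs at dock x≈-98 mm, which is where the foot face is. So the fingers look to be above the foot, and the gripper body is pushing the box. I'll back off and measure where the fingertips really are.

send_rows(
  plan=[
    [0,-0.003,0,0,0],
    [0,-0.006,0,0,0],
    [0,-0.01,0,0,0],
    [0,-0.012,0,0,0],
    [0,-0.012,0,0,0],
    [0,-0.01,0,0,0],
    [0,0,0,0,0],
    [0,0,0,0,0],
  ],
)

```text
time_s: 9.9
position: [0.5043, -0.0992, 0.0223]
tcp_rot: [[-0.053, 0.999, -0.0], [0.999, 0.053, 0.0], [0.0, -0.0, -1.0]]
force: [-0.2, 0.6, 0.7]
opening: 1.0
grasp_force: 0.0
```

```bash
python3 - <<'E'
from h import *
where(-.0945,0)
im,W=cloud("scene"); p=np.load("dock.npy"); D=todock(p,np.nan_to_num(W)); Z=W[...,2]
np.save("s5.npy",W)
m=(Z>.008)&(Z<.026)&(abs(D[...,1])<.06)&(D[...,0]>-.13)&(D[...,0]<-.03); print("foot face",m.sum(),np.percentile(D[m],[5,50,95],axis=0).round(4).tolist())
m=(Z>.004)&(abs(D[...,1])<.07)&(D[...,0]>-.17)&(D[...,0]<-.12)&(Z<.1); q=np.c_[D[m],Z[m]]
for k in np.arange(.005,.1,.006):
    s=q[abs(q[:,2]-k)<.003]; print(round(k,3),len(s),s.min(0).round(3) if len(s) else '',s.max(0).round(3) if len(s) else '')
cv2.imwrite('pics/p5.png',cv2.resize(im[150:330,160:360],None,fx=3,fy=3))
E
```

```text
t 9.9 dock xy [-0.1424  0.0008] z 0.0223 toolx-dockx deg -0.12 F dock [0.6 0.2] 0.7 j [-24.  39. 106.   0.  35. -27.] open 1.0 gf 0.0
tool shift [0.0479 0.0007]
foot face 214 [[-0.1001, -0.0594], [-0.0984, 0.0111], [-0.0872, 0.054]]
0.005 0  
0.011 0  
0.017 0  
0.023 0  
0.029 0  
0.035 8 [-0.152 -0.05   0.036] [-0.132  0.05   0.038]
0.041 43 [-0.152 -0.053  0.038] [-0.13   0.053  0.044]
0.047 44 [-0.154 -0.053  0.044] [-0.13   0.052  0.05 ]
0.053 40 [-0.153 -0.054  0.05 ] [-0.131  0.051  0.056]
0.059 41 [-0.153 -0.053  0.056] [-0.134  0.054  0.062]
0.065 34 [-0.153 -0.055  0.062] [-0.132  0.054  0.068]
0.071 39 [-0.154 -0.056  0.068] [-0.131  0.055  0.074]
0.077 36 [-0.153 -0.057  0.074] [-0.137  0.057  0.08 ]
0.083 26 [-0.154 -0.057  0.08 ] [-0.142  0.056  0.086]
0.089 19 [-0.152  0.046  0.086] [-0.132  0.059  0.092]
0.095 14 [-0.154  0.048  0.092] [-0.131  0.059  0.098]
```

View pics/p5.png

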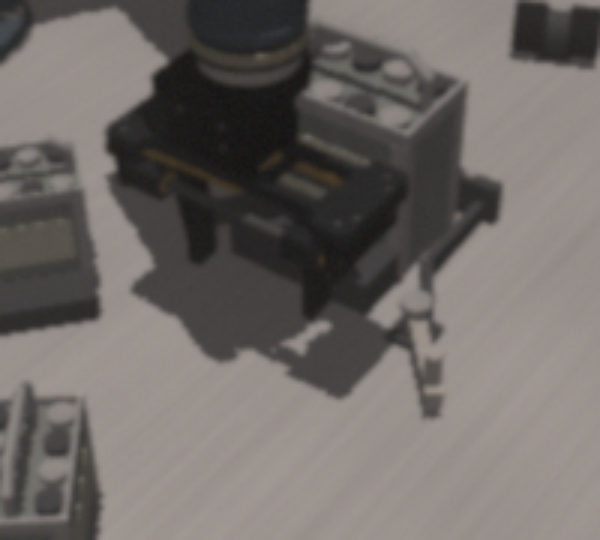

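The tips measure z≈0.036 with the TCP at 0.022, so they stand 14 mm behind the TCP instead of ahead of it. In the picture the crate is upright, its foot at (355,290) is free and the keeper is open at (425,350). I'll lower the tool 25 mm to put the tips at z≈0.011, then push on the foot.

send_rows(
  plan=[
    [0,0,0,0.008,0],
    [0,0,0,0.008,0],
    [0,0,0,0.006,0],
    [0,0,0,0.003,0],
    [0,0,0,0,0],
  ],
)

```text
time_s: 10.37
position: [0.5035, -0.0976, -0.0038]
tcp_rot: [[-0.056, 0.998, -0.002], [0.998, 0.056, 0.001], [0.001, -0.002, -1.0]]
force: [0.0, 0.1, 0.1]
opening: 1.0
grasp_force: 0.0
```

```bash
python3 - <<'E'
from h import *
where(-.0945,0)
im,W=cloud("scene"); p=np.load("dock.npy"); D=todock(p,np.nan_to_num(W)); Z=W[...,2]
m=(Z>.004)&(abs(D[...,1])<.07)&(D[...,0]>-.17)&(D[...,0]<-.12)&(Z<.1); print("tip z",np.percentile(Z[m],[0,2]).round(4),D[m].min(0),D[m].max(0))
E
```

```text
t 10.37 dock xy [-0.1407  0.0015] z -0.0038 toolx-dockx deg 0.02 F dock [ 0.1 -0. ] 0.1 j [-23.  42. 106.   0.  32. -27.] open 1.0 gf 0.0
tool shift [0.0462 0.0015]
tip z [0.0105 0.0123] [-0.16995048 -0.05566447] [-0.12826537  0.06064117]
```

send_rows(
  plan=[
    [0,0.005,0,0,0],
    [0,0.008,0,0,0],
    [0,0.008,0,0,0],
    [0,0.005,0,0,0],
    [0,0.002,0,0,0],
    [0,0.002,0,0,0],
    [0,0.002,0,0,0],
    [0,0.002,0,0,0],
    [0,0.002,0,0,0],
    [0,0.002,0,0,0],
    [0,0.0015,0,0,0],
    [0,0.0015,0,0,0],
    [0,0,0,0,0],
  ],
)

```text
time_s: 11.5
position: [0.5027, -0.0573, -0.0025]
tcp_rot: [[-0.055, 0.999, 0.001], [0.999, 0.055, -0.0], [-0.0, 0.001, -1.0]]
force: [0.1, -3.6, 1.1]
opening: 1.005
grasp_force: 1.8
```

```bash
python3 -c "
from h import *; where(-.0945,0)"
```

```text
t 11.5 dock xy [-0.1004  0.0002] z -0.0025 toolx-dockx deg -0.03 F dock [-3.6  0.1] 1.1 j [-19.  42. 108.   0.  31. -22.] open 1.0 gf 1.7610358726233244
tool shift [0.0059 0.0002]
```

send_rows(
  plan=[
    [0,0.001,0,0,0],
    [0,0.001,0,0,0],
    [0,0.001,0,0,0],
    [0,0.001,0,0,0],
    [0,0.001,0,0,0],
    [0,0,0,0,0],
  ],
)

```text
time_s: 12.0
position: [0.5026, -0.0529, -0.0025]
tcp_rot: [[-0.057, 0.998, 0.002], [0.998, 0.057, -0.001], [-0.002, 0.002, -1.0]]
force: [1.0, -6.4, 1.8]
opening: 0.999
grasp_force: 3.2
```

```bash
python3 -c "
from h import *; where(-.0945,0)"
```

```text
t 12.0 dock xy [-0.0961 -0.0001] z -0.0025 toolx-dockx deg 0.08 F dock [-6.4 -0.7] 1.8 j [-19.  42. 108.  -0.  30. -22.] open 1.0 gf 3.237103228457272
tool shift [ 0.0016 -0.    ]
```

Force is starting to rise and the lag is growing, so I'll make a few more gentle pushes against the stop.

send_rows(
  plan=[
    [0,0.001,0,0,0],
    [0,0.001,0,0,0],
    [0,0.001,0,0,0],
    [0,0,0,0,0],
    [0,0,0,0,0],
    [0,0,0,0,0],
  ],
)

```text
time_s: 12.5
position: [0.5031, -0.0527, -0.0024]
tcp_rot: [[-0.059, 0.998, 0.003], [0.998, 0.059, -0.005], [-0.005, 0.002, -1.0]]
force: [-1.8, -16.8, 0.9]
opening: 0.997
grasp_force: 8.7
```

```bash
python3 - <<'E'
from h import *
where(-.0945,0)
im,W=cloud("scene"); p=np.load("dock.npy"); D=todock(p,np.nan_to_num(W)); Z=W[...,2]
m=(Z>.16)&(Z<.18)&(abs(D[...,1])<.07)&(abs(D[...,0])<.05);print("handle",m.sum(),np.percentile(D[m],[1,50,99],axis=0).round(4).tolist())
E
```

```text
t 12.5 dock xy [-0.0959 -0.0005] z -0.0024 toolx-dockx deg 0.22 F dock [-16.7   2.7] 0.9 j [-19.  42. 108.  -0.  30. -22.] open 1.0 gf 8.715074099600315
tool shift [ 0.0014 -0.0005]
handle 155 [[-0.0054, -0.0538], [-0.0021, -0.0212], [0.0045, 0.0162]]
```

The crate is hard against the stop at 17 N, with its handle near x≈-1 mm. I'll back off, rise and go above the peg.

send_rows(
  plan=[
    [0,-0.003,0,0,0],
    [0,-0.008,0,0,0],
    [0,-0.015,0,0,0],
    [0,-0.015,0,0,0],
    [0,-0.01,0,-0.015,0],
    [0,0,0,-0.03,0],
    [0,0,0,-0.03,0],
    [0,0,0.02,-0.02,0],
    [0,0,0.03,0,0],
    [0,0,0.03,0,0],
    [0,0,0.03,0,0],
    [0,0,0.02,0,0],
    [0,0,0.007,0,0],
    [0,0,0,0,0],
    [0,0,0,0,0],
  ],
)

```text
time_s: 13.8
position: [0.639, -0.0917, 0.0913]
tcp_rot: [[-0.056, 0.998, -0.004], [0.998, 0.056, 0.002], [0.002, -0.004, -1.0]]
force: [-1.3, -0.4, 0.6]
opening: 1.004
grasp_force: 0.0
```

```bash
python3 - <<'E'
from h import *
where(-.1455,-.1375)
im,W=cloud("scene"); p=np.load("dock.npy"); D=todock(p,np.nan_to_num(W)); Z=W[...,2]
m=(Z>.16)&(Z<.18)&(abs(D[...,1])<.07)&(abs(D[...,0])<.05);H=D[m];print("handle",m.sum(),np.percentile(H,[1,50,99],axis=0).round(4).tolist())
m=(Z>.008)&(Z<.026)&(abs(D[...,1])<.06)&(D[...,0]>-.11)&(D[...,0]<-.07);F=D[m]; print("foot face",m.sum(),np.percentile(F,[5,50,95],axis=0).round(4).tolist(),"yaw",-np.degrees(np.polyfit(F[:,1],F[:,0],1)[0]))
m=(Z>.03)&(Z<.056)&(np.hypot(D[...,0]+.1455,D[...,1]+.1375)<.02); print("peg",m.sum(),D[m].mean(0).round(4) if m.any() else 0)
a=capture("top")[0]
cv2.imwrite('pics/p6.png',np.hstack([im[130:330,160:420],a[100:300,200:440]]))
E
```

```text
t 13.8 dock xy [-0.1423 -0.1341] z 0.0913 toolx-dockx deg 0.02 F dock [-0.3  1.3] 0.6 j [-18.  40.  84.   0.  56. -21.] open 1.0 gf 0.0
tool shift [-0.0032  0.0034]
handle 77 [[-0.0051, 0.0066], [-0.0028, 0.027], [0.0033, 0.0484]]
foot face 264 [[-0.0849, -0.0541], [-0.0834, -0.005], [-0.0819, 0.0498]] yaw 0.2553679643218099
peg 67 [-0.1464 -0.1421]
```

View pics/p6.png

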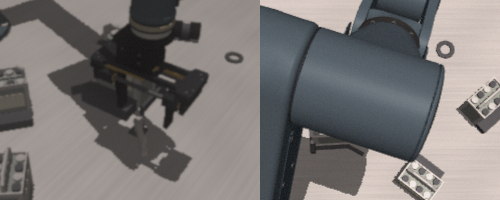

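The crate is home, with its foot face at about -83 mm (nominal -85) and a yaw of 0.25°. The gripper is above the keeper peg at about (140,125) in the left half. Next I'll descend and grip the peg.

send_rows(
  plan=[
    [0,-0.003,0.0035,0,0],
    [0,0,0,0.015,0],
    [0,0,0,0.02,0],
    [0,0,0,0.02,0],
    [0,0,0,0.013,0],
    [0,0,0,0.006,0],
    [0,0,0,0.001,0],
    [0,0,0,0,0],
    [255,0,0,0,0],
    [255,0,0,0,0],
    [255,0,0,0,0],
    [255,0,0,0,0],
    [255,0,0,0,0],
    [255,0,0,0,0],
    [255,0,0,0,0],
    [255,0,0,0,0],
  ],
)

```text
time_s: 15.23
position: [0.6449, -0.0955, 0.0174]
tcp_rot: [[-0.055, 0.998, 0.0], [0.998, 0.055, -0.0], [-0.0, 0.0, -1.0]]
force: [-0.0, 0.1, 1.2]
opening: 0.479
grasp_force: 0.0
```

```bash
python3 -c "
from h import *; where(-.1455,-.1375)"
```

```text
t 15.23 dock xy [-0.1464 -0.1398] z 0.0174 toolx-dockx deg -0.01 F dock [0.1 0. ] 1.2 j [-18.  46.  85.   0.  49. -21.] open 0.48 gf 0.0
tool shift [ 0.0009 -0.0023]
```

send_rows(
  plan=[
    [255,0,0,0,0],
    [255,0,0,0,0],
    [255,0,0,0,0],
    [255,0,0,0,0],
    [255,0,0,0,0],
    [255,0,0,0,0],
    [255,0,0,0,0],
    [255,0,0,0,0],
  ],
)

```text
time_s: 15.9
position: [0.6451, -0.0956, 0.0173]
tcp_rot: [[-0.055, 0.998, 0.0], [0.998, 0.055, -0.0], [-0.0, 0.0, -1.0]]
force: [0.3, -0.5, -0.9]
opening: 0.126
grasp_force: 30.0
```

```bash
python3 - <<'E'
from h import *
where(-.1455,-.1375)
s=read_state();p=np.load("dock.npy")
# arc plan: peg centre path in dock, tool y = -dock y
c=np.array([-.095,-.095]); q=np.linspace(0,2.27,27); P=c+.066*np.c_[np.cos(3.84-q),np.sin(3.84-q)]
d=np.diff(P,axis=0); print(np.round(np.c_[d[:,0],-d[:,1]],4).tolist())
E
```

```text
t 15.9 dock xy [-0.1465 -0.1399] z 0.0173 toolx-dockx deg -0.01 F dock [-0.5 -0.3] -0.9 j [-18.  46.  85.  -0.  49. -21.] open 0.13 gf 29.999887347221375
tool shift [ 0.001  -0.0024]
[[-0.0035, -0.0046], [-0.0031, -0.0049], [-0.0027, -0.0051], [-0.0022, -0.0053], [-0.0017, -0.0055], [-0.0012, -0.0056], [-0.0008, -0.0057], [-0.0003, -0.0058], [0.0003, -0.0058], [0.0008, -0.0057], [0.0012, -0.0056], [0.0017, -0.0055], [0.0022, -0.0053], [0.0027, -0.0051], [0.0031, -0.0049], [0.0035, -0.0046], [0.0039, -0.0042], [0.0042, -0.0039], [0.0046, -0.0035], [0.0049, -0.0031], [0.0051, -0.0027], [0.0053, -0.0022], [0.0055, -0.0017], [0.0056, -0.0012], [0.0057, -0.0007], [0.0058, -0.0002]]
```

The peg is gripped (11 mm opening, 30 N). I'll regrip 5 mm higher so the tips clear the top of the foot, then swing it along the arc.

send_rows(
  plan=[
    [200,0,0,0,0],
    [200,0,0,0,0],
    [200,0,0,0,0],
    [200,0,0,-0.005,0],
    [200,0,-0.001,0,0],
    [255,0,0,0,0],
    [255,0,0,0,0],
    [255,0,0,0,0],
    [255,0,0,0,0],
    [255,0,0,0,0],
  ],
)

```text
time_s: 16.73
position: [0.6447, -0.0959, 0.0227]
tcp_rot: [[-0.055, 0.998, 0.002], [0.998, 0.055, -0.001], [-0.001, 0.002, -1.0]]
force: [2.3, -0.7, 0.6]
opening: 0.122
grasp_force: 30.0
```

send_rows(
  plan=[
    [255,-0.0035,-0.0046,0,0],
    [255,-0.0031,-0.0049,0,0],
    [255,-0.0027,-0.0051,0,0],
    [255,-0.0022,-0.0053,0,0],
    [255,-0.0017,-0.0055,0,0],
    [255,-0.0012,-0.0056,0,0],
    [255,-0.0008,-0.0057,0,0],
    [255,-0.0003,-0.0058,0,0],
    [255,0,0,0,0],
  ],
)

```text
time_s: 17.48
position: [0.6033, -0.1169, 0.0227]
tcp_rot: [[-0.055, 0.998, 0.004], [0.998, 0.055, -0.005], [-0.005, 0.004, -1.0]]
force: [2.3, -6.2, -2.3]
opening: 0.124
grasp_force: 30.0
```

```bash
python3 -c "
from h import *; where(-.1610,-.0950)"
```

```text
t 17.48 dock xy [-0.1654 -0.0971] z 0.0227 toolx-dockx deg -0.02 F dock [-6.3 -1.9] -2.3 j [-21.  44.  91.  -0.  45. -24.] open 0.12 gf 29.98656839132309
tool shift [ 0.0044 -0.0021]
```

send_rows(
  plan=[
    [255,0.001,-0.0058,0,0],
    [255,0.0015,-0.0057,0,0],
    [255,0.002,-0.0056,0,0],
    [255,0.0025,-0.0055,0,0],
    [255,0.0025,-0.0053,0,0],
    [255,0.0027,-0.0051,0,0],
    [255,0.0031,-0.0049,0,0],
    [255,0.0035,-0.0046,0,0],
    [255,0.0039,-0.0042,0,0],
    [255,0.0042,-0.0039,0,0],
    [255,0,0,0,0],
  ],
)

```text
time_s: 18.4
position: [0.5495, -0.0886, 0.0225]
tcp_rot: [[-0.055, 0.998, -0.001], [0.998, 0.055, 0.001], [0.001, -0.0, -1.0]]
force: [1.8, -0.2, -0.1]
opening: 0.12
grasp_force: 30.0
```

```bash
python3 -c "
from h import *; where(-.1378,-.0445)
a=3.84-18*2.27/26; print(-.095+.066*np.cos(a),-.095+.066*np.sin(a))"
```

```text
t 18.4 dock xy [-0.1342 -0.0449] z 0.0225 toolx-dockx deg -0.01 F dock [-0.3 -1.8] -0.1 j [-21.  41. 100.   0.  39. -24.] open 0.12 gf 30.00059187412262
tool shift [-0.0036 -0.0004]
-0.13740039243134225 -0.044421281929370976
```

send_rows(
  plan=[
    [255,0.0045,-0.0035,0,0],
    [255,0.0047,-0.0031,0,0],
    [255,0.005,-0.0027,0,0],
    [255,0.005,-0.0022,0,0],
    [255,0.0053,-0.0017,0,0],
    [255,0.0053,-0.0012,0,0],
    [255,0.0055,-0.0007,0,0],
    [255,0.0055,-0.0002,0,0],
    [255,0,0,0,0],
    [255,0,0,0,0],
  ],
)

```text
time_s: 19.23
position: [0.5339, -0.0488, 0.0224]
tcp_rot: [[-0.056, 0.998, 0.002], [0.998, 0.056, -0.0], [-0.001, 0.002, -1.0]]
force: [5.4, -1.2, -2.6]
opening: 0.123
grasp_force: 30.0
```

```bash
python3 - <<'E'
from h import *
where(-.095,-.029)
im,W=cloud("scene"); cv2.imwrite('pics/p7.png',cv2.resize(im[150:290,170:370],None,fx=3,fy=3))
p=np.load("dock.npy"); D=todock(p,np.nan_to_num(W)); Z=W[...,2]
m=(Z>.012)&(Z<.028)&(D[...,1]>-.08)&(D[...,1]<-.035)&(abs(D[...,0]+.1)<.03); F=D[m]; print("arm?",m.sum(),np.percentile(F,[5,50,95],axis=0).round(4).tolist())
E
```

```text
t 19.23 dock xy [-0.0937 -0.0315] z 0.0224 toolx-dockx deg 0.03 F dock [-1.5 -5.3] -2.6 j [-17.  40. 103.   0.  37. -20.] open 0.12 gf 29.999316036701202
tool shift [-0.0013 -0.0025]
arm? 205 [[-0.1011, -0.0772], [-0.0972, -0.0572], [-0.0783, -0.0388]]
```

View pics/p7.png

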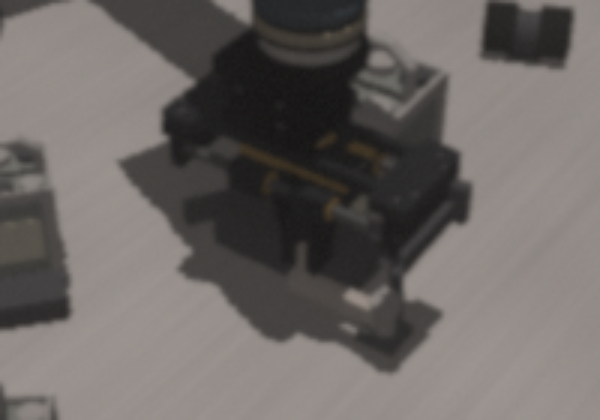

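The keeper arm now lies across behind the foot at about (340,290). I'll nudge it 4 mm further to seat it on its limit, then release.

send_rows(
  plan=[
    [255,0.002,0,0,0],
    [255,0.002,0,0,0],
    [255,0,0,0,0],
    [255,0,0,0,0],
  ],
)

```text
time_s: 19.62
position: [0.5338, -0.0471, 0.0224]
tcp_rot: [[-0.058, 0.998, 0.003], [0.998, 0.058, -0.004], [-0.004, 0.002, -1.0]]
force: [2.8, -8.8, -3.5]
opening: 0.121
grasp_force: 30.0
```

```bash
python3 - <<'E'
from h import *
where(-.095,-.029)
im,W=cloud("scene")
p=np.load("dock.npy"); D=todock(p,np.nan_to_num(W)); Z=W[...,2]
m=(Z>.012)&(Z<.022)&(D[...,1]>-.08)&(D[...,1]<-.02)&(D[...,0]<-.094)&(D[...,0]>-.125); F=D[m]; print("arm flank",m.sum(),F.mean(0),"deg off dock y",np.degrees(np.polyfit(F[:,1],F[:,0],1)[0]))
E
```

```text
t 19.62 dock xy [-0.092  -0.0315] z 0.0224 toolx-dockx deg 0.14 F dock [-8.9 -2.3] -3.5 j [-17.  40. 103.  -0.  37. -20.] open 0.12 gf 29.999608397483826
tool shift [-0.003  -0.0025]
arm flank 84 [-0.09911459 -0.05158714] deg off dock y -0.26830096752251054
```

The keeper is shut, with its flank 0.3° off dock y and the force rising against the limit. I'll open slightly, lift straight up, then clear away.

send_rows(
  plan=[
    [180,0,0,0,0],
    [180,0,0,0,0],
    [180,0,0,0,0],
    [180,0,0,0,0],
    [180,0,0,-0.01,0],
    [180,0,0,-0.02,0],
    [180,-0.01,0,-0.03,0],
    [180,-0.02,0,-0.04,0],
    [180,-0.03,0,-0.04,0],
    [180,-0.03,0,-0.04,0],
    [180,-0.02,0.03,-0.04,0],
    [180,0,0.04,-0.02,0],
    [180,0,0.04,0,0],
    [180,0,0.02,0,0],
    [180,0,0,0,0],
    [180,0,0,0,0],
  ],
)

```text
time_s: 21.0
position: [0.6575, -0.1318, 0.2355]
tcp_rot: [[-0.056, 0.998, -0.002], [0.998, 0.056, 0.001], [0.001, -0.002, -1.0]]
force: [-0.4, -0.5, 0.2]
opening: 0.291
grasp_force: 0.0
```

```bash
python3 - <<'E'
from h import *
where()
im,W=cloud("scene")
p=np.load("dock.npy"); D=todock(p,np.nan_to_num(W)); Z=W[...,2]
m=(Z>.012)&(Z<.022)&(D[...,1]>-.08)&(D[...,1]<-.02)&(D[...,0]<-.094)&(D[...,0]>-.125); F=D[m]; print("arm flank",m.sum(),F.mean(0),"deg",np.degrees(np.polyfit(F[:,1],F[:,0],1)[0]))
m=(Z>.16)&(Z<.18)&(abs(D[...,1])<.07)&(abs(D[...,0])<.05);H=D[m];print("handle",m.sum(),np.percentile(H,[1,50,99],axis=0).round(4).tolist())
cv2.imwrite('pics/p8.png',cv2.resize(im[50:350,120:480],None,fx=2,fy=2))
E
```

```text
t 21.0 dock xy [-0.1834 -0.1503] z 0.2355 toolx-dockx deg 0.07 F dock [-0.5  0.4] 0.2 j [-21.  32.  73.  -0.  75. -24.] open 0.29 gf 0.0
arm flank 78 [-0.09945215 -0.05111419] deg -0.06867553973343764
handle 76 [[-0.0051, -0.0542], [-0.0028, 0.0099], [0.0039, 0.0485]]
```

View pics/p8.png

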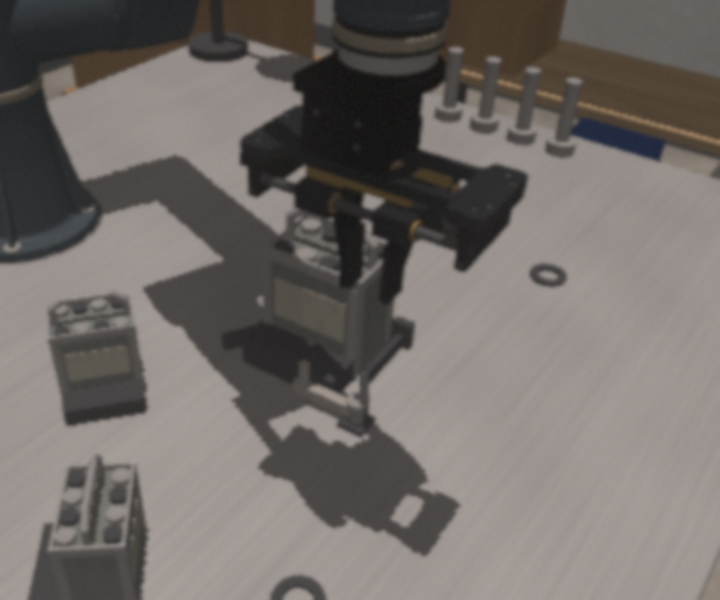

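The crate stands upright in the dock at (330,290), the keeper is shut behind its foot at (335,400), the gripper is clear, and both washers are in place.

```bash
python3 -c "
from h import *; print(hand_in())"
```

```text
the job is handed in; nothing more can be done
None
```

I handed the job in at about 21 s: the crate is upright and square against the stop (about 0.25° yaw) with the keeper fully shut. Until about 10 mm short of home, though, the gripper body pushed the box about 0.1 m up instead of low on the foot. The given fingertip offset put the tips above the foot, but the crate stayed upright and I did the last stretch on the foot. `hand_in` returned no verdict.

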